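Make up two reagent kits

TASK

Make up the two reagent kits from the bottles on the bench. Blue tray: the brown bottle with the white cap in the black-lined compartment and the white pot with the red lid in the white-lined one; yellow tray: the brown bottle with the green cap in the black-lined compartment and the clear blue-capped bottle in the white-lined one. Keep them upright and set each down gently on the compartment floor, not dropped, and leave the black-capped bottle, the mortar and the test tube rack where they stand.

Things in the scene. Friction and masses are not known exactly. Their poses are not given: they have to be found in the camera images.
- bottle_white: Closed round brown (amber) glass bottle with a white screw cap, about 100 g: body 42 mm in diameter up to 54 mm, narrowing above that to the cap, 34 mm in diameter from 64 to 84 mm (its full height). White paper band round the lower body. Loose, upright on the bench at the start. Origin: centre of its underside; z up along its axis.
- bottle_green: Closed round brown (amber) glass bottle with a green screw cap, about 100 g: body 42 mm in diameter up to 54 mm, narrowing above that to the cap, 34 mm in diameter from 64 to 84 mm (its full height). White paper band round the lower body. Loose, upright on the bench at the start. Origin: centre of its underside; z up along its axis.
- bottle_clear: Closed round clear glass bottle (pale grey-blue look) with a blue screw cap, about 110 g: body 44 mm in diameter up to 54 mm, narrowing above that to the cap, 36 mm in diameter from 64 to 84 mm (its full height). Loose, upright on the bench at the start. Origin: centre of its underside; z up along its axis.
- pot_red: Closed round white plastic pot with a deep red lid, about 80 g, 60 mm high: white body 46 mm in diameter up to 36 mm, lid 50 mm in diameter from 36 to 60 mm. Loose, upright on the bench at the start. Origin: centre of its underside; z up along its axis.
- tray_blue: Blue plastic kit tray, fixed to the bench, 155 x 80 x 22 mm outside, open on top; walls 5 mm, floor 5 mm above the bench. A wall across the middle makes two square compartments, 70 x 70 mm inside. Origin: centre of its underside; x runs along its length, y across. The compartment on its +x side (centre 37.5 mm from the origin) has a black lining, the one on its -x side (centre 37.5 mm from the origin) a white lining. It may lie at any yaw; either tray may be on either side.
- tray_yellow: Yellow plastic kit tray, fixed to the bench, 155 x 80 x 22 mm outside, open on top; walls 5 mm, floor 5 mm above the bench. A wall across the middle makes two square compartments, 70 x 70 mm inside. Origin: centre of its underside; x runs along its length, y across. The compartment on its +x side (centre 37.5 mm from the origin) has a black lining, the one on its -x side (centre 37.5 mm from the origin) a white lining. It may lie at any yaw; either tray may be on either side.
- bottle_black: Closed round brown (amber) glass bottle with a black screw cap, about 100 g: body 42 mm in diameter up to 54 mm, narrowing above that to the cap, 34 mm in diameter from 64 to 84 mm (its full height). White paper band round the lower body. Loose, upright on the bench at the start. Origin: centre of its underside; z up along its axis. It belongs to neither kit and stays where it stands, among the others.
- mortar: Grey mortar, 86 mm in diameter at the rim, 50 mm high, with a white pestle standing in it up to 82 mm. Loose on the far side of the bench; to be left alone. Origin: centre of its underside.
- tube_rack: Wooden test tube rack, 60 x 200 mm (x, y), 106 mm high with its tubes and stoppers. Loose on the far side of the bench; to be left alone. Origin: centre of its underside.

How it is judged:
At the end, for the whole second after the job is handed in: Each of the four stands upright (0.12 rad), at rest and released on the floor (5 mm) of its own compartment as the goal says, its axis within 20 mm of the compartment's centre along and across the tray; black-capped bottle, mortar and rack upright within 30 mm of where they were (x of bottle_white in the frame of tray_blue between 0.0175 and 0.0575 m and y of bottle_white in the frame of tray_blue between -0.02 and 0.02 m and z of bottle_white in the frame of tray_blue between 0 and 0.01 m and angle between each of bottle_white, pot_red, bottle_green, bottle_clear, bottle_black, mortar, tube_rack's own z axis and vertical below 0.12 rad and linear speed of each of bottle_white, pot_red, bottle_green, bottle_clear below 0.02 m/s and x of pot_red in the frame of tray_blue between -0.0575 and -0.0175 m and y of pot_red in the frame of tray_blue between -0.02 and 0.02 m and z of pot_red in the frame of tray_blue between 0 and 0.01 m and x of bottle_green in the frame of tray_yellow between 0.0175 and 0.0575 m and y of bottle_green in the frame of tray_yellow between -0.02 and 0.02 m and z of bottle_green in the frame of tray_yellow between 0 and 0.01 m and x of bottle_clear in the frame of tray_yellow between -0.0575 and -0.0175 m and y of bottle_clear in the frame of tray_yellow between -0.02 and 0.02 m and z of bottle_clear in the frame of tray_yellow between 0 and 0.01 m and distance of each of bottle_black, mortar, tube_rack from where it was at the start of the episode below 0.03 m); the robot touches nothing.
It fails at once if the black-capped bottle, the mortar or the tube rack is moved by more than 30 mm or tipped over (distance of any of bottle_black, mortar, tube_rack from where it was at the start of the episode above 0.03 m or angle between any of bottle_black, mortar, tube_rack's own z axis and vertical above 0.6 rad).
It fails at once if a bottle or the pot is tipped by more than 0.6 rad (angle between any of bottle_white, pot_red, bottle_green, bottle_clear's own z axis and vertical above 0.6 rad).
It fails at once if a bottle or the pot is dropped into a tray (faster than 0.6 m/s within 15 mm of its floor) ((horizontal distance between bottle_white and tray_blue below 0.07 m and z of bottle_white in the frame of tray_blue below 0.02 m and linear speed of bottle_white above 0.6 m/s) or (horizontal distance between bottle_white and tray_yellow below 0.07 m and z of bottle_white in the frame of tray_yellow below 0.02 m and linear speed of bottle_white above 0.6 m/s) or (horizontal distance between pot_red and tray_blue below 0.07 m and z of pot_red in the frame of tray_blue below 0.02 m and linear speed of pot_red above 0.6 m/s) or (horizontal distance between pot_red and tray_yellow below 0.07 m and z of pot_red in the frame of tray_yellow below 0.02 m and linear speed of pot_red above 0.6 m/s) or (horizontal distance between bottle_green and tray_blue below 0.07 m and z of bottle_green in the frame of tray_blue below 0.02 m and linear speed of bottle_green above 0.6 m/s) or (horizontal distance between bottle_green and tray_yellow below 0.07 m and z of bottle_green in the frame of tray_yellow below 0.02 m and linear speed of bottle_green above 0.6 m/s) or (horizontal distance between bottle_clear and tray_blue below 0.07 m and z of bottle_clear in the frame of tray_blue below 0.02 m and linear speed of bottle_clear above 0.6 m/s) or (horizontal distance between bottle_clear and tray_yellow below 0.07 m and z of bottle_clear in the frame of tray_yellow below 0.02 m and linear speed of bottle_clear above 0.6 m/s)).
It also fails if it takes over 115 s, if anything falls off the work surface, if the arm or the gripper's body presses on something with over 40 N, if the wrist force passes 120 N, or if a joint passes its speed limit or range.

ROBOT

A 6-joint arm with a two-finger parallel gripper is mounted at the origin on the work surface. World frame = base frame: x ahead of the robot, y to its left, z up, the work surface at z = 0. Lengths are in m, angles in rad, forces in N, time in s.
With the tool pointing down it reaches from about 0.225 to 0.875 m from the base axis. Payload 3.4 kg.
Tool frame: the origin (TCP) lies at the very end of the fingers, on their centre line; the grasp point (between the pads) lies manip.hold_point_z behind it (manip.hold_point_z is the distance from the TCP to the grasp point, in m); x points along the fingers, y is the direction in which the jaws open and shut, and the axes are right-handed (so a half turn about x gives the same grasp; the last joint's range is limited). The gripper opens to 85 mm and grips with 20 to 120 N. Pads are 22 mm wide; open, the fingers measure 114 mm over their backs; the gripper's body (76 mm by 85 mm) begins 54 mm behind the grasp point. The pads swing forward as they close: fully open they stand 13 mm farther back than shut.
Start: joints at [1.124, 0.276, 1.505, -0, 1.361, -0.121], TCP at [0.184, 0.545, 0.231] pointing down, gripper open.
Joint ranges: [-2.89, 2.89], [-0.75, 2.08], [0.22, 2.7], [-1.18, 4.32], [0.11, 2.71], [-2.7, 2.7]. Speed limits (rad/s): [2.57, 2.57, 3.14, 3.14, 3.14, 3.14].

INTERFACE

Orientations are given as a unit quaternion [w, x, y, z].
In Python, from rig import manip gives the robot as it stands.
- The arm moves only by the tool step_arm, never from a script. Its argument "targets" is a list of rows, each a list of 2 entries, a list of its own where there are three numbers: the shift along the tool's x, y, z in mm, then the turn about the tool's x in degrees. A call has 1 to 20 rows; each row is the pose to reach, as a shift and turn from the pose commanded when the call began, along the tool's axes at that moment; what a row does not reach only later rows make up. A row lasts 1/10 s, in which the tool goes at most 50 mm and 8.59 degrees, less where a joint would pass 70% of its speed; a pose out of reach is approached as far as the arm can. A call with a gripper value outside its range is refused whole. "grip" is the closure, from 0 (fully open) to 1 (shut), set as the call begins (left out, the last holds). The fingers move at their own pace and stop on an object; "grip_force" is the grip in N (left out, the last holds). Time passes only in rows, so rows that repeat a pose let the fingers close. It gives the time, the measured TCP pose, the force and the opening at its end, in the units of the state.
- manip.get_state(): the state, without advancing time (a new reading comes with each control period).
- manip.get_image(name): name is "scene" or "top" or "wrist"; returns a dict with "image" (420x560x3 uint8, red, green, blue), "fx", "fy", "cx", "cy" (pixels), "pose" (4x4, takes a point from camera to world coordinates). Camera axes: x right, y down, z forward; pixel columns grow to the right and rows downward; lengths in m; the calibration is good to about 2 mm. A picture is of the moment at which its call begins. There is no depth.
- manip.sign_off(): hands the job in, once; it reports no verdict.
Trained networks look in a picture, given as the dict that the camera call returned (one of the last four; its "shot" number tells which), for a name from the list of things; names that differ only in an ending like _2 or _b are one class to them, and where a whole thing is asked for, a point or a joint stands for the part that bears it (a point fixed in the world has none). Each returns a list of dicts, best first, with "confidence" (0 to 1); they miss things now and then, are a little off and sometimes report something else, mostly with a low value. They report only what shows in the picture. A call takes as long as a camera call.
- manip.search_frame(picture, thing): "xyz" ([x, y, z] in m, in world coordinates, good to about 4 mm: the middle of the surface that is visible of it).
- manip.regions_of(picture, thing): "region" (420x560 bool, what is visible of it).
The state is a dict: "clock": time; "qpos": joint angles; "qd": joint speeds; "effort": joint torques, N m; "position": TCP position; "ee_rot": TCP orientation; "contact_force": force on the tool from outside, world axes, zero at the start; "moment": the same for the moment, N m; "width": finger opening in m.
Only numpy, scipy, OpenCV 4.12 (cv2) and the standard library are available. Lean on these libraries where they do the work, as an engineer would, in place of code of your own. Each camera call takes 0.05 s, during which the arm holds its last target.

## Working session

There is one attempt and no reset: what is moved stays moved. The work goes in short steps, Python scripts to look and compute and a tool call to move; the robot and the scene stay as the last step left them, time stands still between calls to the robot, and variables do not carry over. Pictures are saved under pics/ and viewed, and the job is handed in when it is done.

Besides the shell and the picture viewer there is one more tool, called by a JSON object that holds its "fn" and its "kwargs". step_arm: Moves the arm, as the interface text tells. Its arguments: {"type":"object","properties":{"targets":{"type":"array"},"grip":{"type":"number"},"grip_force":{"type":"number"}},"required":["targets"]}

```bash
ls; mkdir -p pics; python3 - <<'E'
from rig import manip
import cv2
s=manip.get_state()
for k in ("clock","qpos","position","ee_rot","contact_force","width"): print(k,s[k])
print(manip.hold_point_z)
for n in ("top","scene"):
    p=manip.get_image(n); cv2.imwrite(f"pics/{n}0.png",cv2.cvtColor(p["image"],cv2.COLOR_RGB2BGR))
    for t in ["bottle_white","bottle_green","bottle_clear","pot_red","bottle_black","tray_blue","tray_yellow","mortar","tube_rack"]:
        print(n,t,[(r["xyz"],round(r["confidence"],2)) for r in manip.search_frame(p,t)[:3]])
E
```

```text
pics
clock 0.0
qpos [ 1.12397344e+00  2.76619367e-01  1.50616675e+00  9.45672935e-07
  1.36072810e+00 -1.20994724e-01]
position [0.18381466 0.54424329 0.23041244]
ee_rot [ 0.69755291  0.11403668  0.69793414 -0.11534086]
contact_force [-0.24123902  0.08088543 -0.24281178]
width 0.08579998671451465
0.0187
top bottle_white [([0.539, 0.0171, 0.0854], 0.56)]
top bottle_green [([0.478, -0.0582, 0.0873], 0.66), ([0.5205, -0.2812, 0.0068], 0.38)]
top bottle_clear [([0.4536, 0.0608, 0.0847], 0.57)]
top pot_red [([0.6612, 0.0569, 0.0619], 0.83)]
top bottle_black [([0.6255, -0.0623, 0.0842], 0.86)]
top tray_blue [([0.5216, -0.2822, 0.006], 0.69), ([0.7463, -0.1526, 0.0366], 0.18)]
top tray_yellow [([0.5216, 0.2801, 0.0069], 0.6), ([0.5205, -0.2819, 0.0062], 0.21)]
top mortar [([0.7453, -0.1534, 0.0396], 0.56)]
top tube_rack [([0.7541, 0.1045, 0.0655], 0.8)]
scene bottle_white [([0.5544, 0.0168, 0.0482], 0.77)]
scene bottle_green [([0.6766, 0.0492, 0.0517], 0.24)]
scene bottle_clear [([0.4601, 0.0631, 0.0582], 0.76)]
scene pot_red [([0.6784, 0.0537, 0.0529], 0.92)]
scene bottle_black [([0.6446, -0.0686, 0.0545], 0.94)]
scene tray_blue [([0.5275, -0.276, 0.0069], 0.82)]
scene tray_yellow [([0.524, 0.2765, 0.0079], 0.61), ([0.7852, 0.0943, 0.0612], 0.26)]
scene mortar [([0.7409, -0.1453, 0.0404], 0.98)]
scene tube_rack [([0.7824, 0.0932, 0.0639], 0.58), ([0.4902, -0.0688, 0.0511], 0.44)]
```

View pics/top0.png

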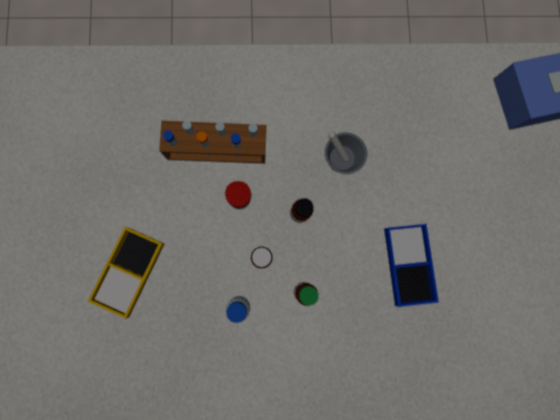

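View pics/scene0.png

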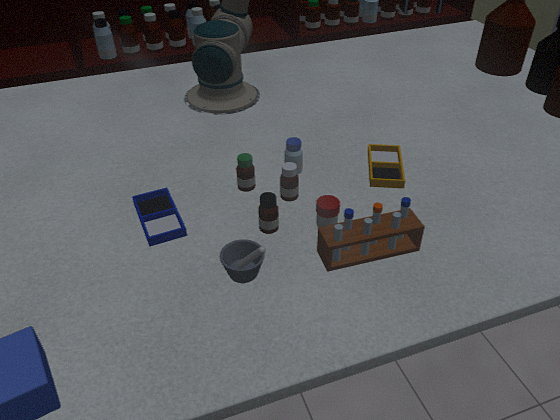

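Top view: white cap (261,257), green (307,294), blue cap (236,311), red lid (238,194), black cap (302,209); blue tray right with its black half near the robot (414,284); yellow tray left with its black half far (135,254). Now precise positions.

```bash
cat > h.py <<'E'
from rig import manip
import cv2, numpy as np
def save(p,n): cv2.imwrite(f"pics/{n}.png",cv2.cvtColor(p["image"],cv2.COLOR_RGB2BGR))
def toz(p,uv,z):
    T=np.array(p["pose"]); d=T[:3,:3]@np.array([(uv[0]-p["cx"])/p["fx"],(uv[1]-p["cy"])/p["fy"],1.])
    o=T[:3,3]; return o+d*(z-o[2])/d[2]
def proj(p,X):
    T=np.array(p["pose"]); c=T[:3,:3].T@(np.array(X)-T[:3,3]); return p["fx"]*c[0]/c[2]+p["cx"],p["fy"]*c[1]/c[2]+p["cy"]
E
python3 - <<'E'
from h import *
p=manip.get_image("top"); hsv=cv2.cvtColor(p["image"],cv2.COLOR_RGB2HSV); img=p["image"]
print(np.round(p["pose"],3).tolist(),p["fx"])
H,S,V=[hsv[...,i].astype(int) for i in range(3)]
def comp(m,c,r=14):
    mm=np.zeros_like(m); u,v=c; mm[v-r:v+r+1,u-r:u+r+1]=m[v-r:v+r+1,u-r:u+r+1]
    n,l,st,ce=cv2.connectedComponentsWithStats(mm.astype(np.uint8)); k=1+np.argmax(st[1:,4]); return l==k,st[k]
for n,c,m,z in [("clear",(236,311),(abs(H-110)<12)&(S>150),.084),("green",(307,294),(abs(H-65)<20)&(S>130),.084),("red",(238,194),((H<8)|(H>172))&(S>190)&(V>110),.060),("white",(261,257),(V>160)&(S<60),.084),("black",(302,209),(V<30),.084)]:
    k,st=comp(m,c); ys,xs=np.nonzero(k)
    cn,_=cv2.findContours(k.astype(np.uint8),0,cv2.CHAIN_APPROX_NONE); (cx,cy),r=cv2.minEnclosingCircle(max(cn,key=len))
    print(n,st,"mean",xs.mean().round(1),ys.mean().round(1),"circ",round(cx,1),round(cy,1),round(r,1),toz(p,(xs.mean(),ys.mean()),z).round(4),toz(p,(cx,cy),z).round(4))
for n,c,m in [("blue",(411,265),(abs(H-118)<12)&(S>120)),("yellow",(126,272),(abs(H-24)<10)&(S>150))]:
    k,st=comp(m,c,60); ys,xs=np.nonzero(k)
    P=np.array([toz(p,a,.022)[:2] for a in zip(xs,ys)],np.float32)*1000
    r=cv2.minAreaRect(P); print(n,st,r,cv2.boxPoints(r).round(0).tolist())
    y,x=c
    for q in cv2.boxPoints(r): pass
big=cv2.resize(img[150:330,60:460],None,fx=2,fy=2,interpolation=cv2.INTER_CUBIC)
cv2.imwrite("pics/topz.png",cv2.cvtColor(big,cv2.COLOR_RGB2BGR))
E
```

```text
[[-0.027, -0.991, 0.13, 0.535], [-0.999, 0.022, -0.037, 0.019], [0.034, -0.13, -0.991, 0.765], [0.0, 0.0, 0.0, 1.0]] 380.7894040733268
clear [227 302  20  20 308] mean 236.4 311.6 circ 236.4 311.6 10.0 [0.4492 0.0631 0.084 ] [0.4492 0.0629 0.084 ]
green [299 286  19  19 285] mean 307.9 294.9 circ 308.0 295.0 9.5 [ 0.4739 -0.0628  0.084 ] [ 0.4738 -0.0629  0.084 ]Traceback (most recent call last):
  File "<stdin>", line 9, in <module>
  File "<stdin>", line 7, in comp
    return _wrapfunc(a, 'argmax', axis=axis, out=out, **kwds)
    return bound(*args, **kwds)
ValueError: attempt to get argmax of an empty sequence
```

```bash
python3 - <<'E'
from h import *
p=manip.get_image("top"); hsv=cv2.cvtColor(p["image"],cv2.COLOR_RGB2HSV); img=p["image"]
H,S,V=[hsv[...,i].astype(int) for i in range(3)]
print(hsv[194,238],hsv[257,261],hsv[209,302],hsv[257,275], hsv[260,388],hsv[270,94])
def comp(m,c,r=15):
    mm=np.zeros_like(m); u,v=c; mm[v-r:v+r+1,u-r:u+r+1]=m[v-r:v+r+1,u-r:u+r+1]
    n,l,st,ce=cv2.connectedComponentsWithStats(mm.astype(np.uint8))
    if n<2: print("none");return mm,None
    k=1+np.argmax(st[1:,4]); return l==k,st[k]
for n,c,m,z in [("red",(238,194),((H<8)|(H>172))&(S>180)&(V>100),.060),("white",(261,257),(V>V[257,275]+25)&(S<60),.084),("black",(302,209),(V<25),.084)]:
    k,st=comp(m,c); ys,xs=np.nonzero(k)
    if st is None: continue
    cn,_=cv2.findContours(k.astype(np.uint8),0,cv2.CHAIN_APPROX_NONE); (cx,cy),r=cv2.minEnclosingCircle(max(cn,key=len))
    print(n,st,"mean",xs.mean().round(1),ys.mean().round(1),"circ",round(cx,1),round(cy,1),round(r,1),toz(p,(xs.mean(),ys.mean()),z).round(4),toz(p,(cx,cy),z).round(4))
for n,c,m in [("blue",(411,265),(abs(H-118)<12)&(S>120)),("yellow",(126,272),(abs(H-24)<10)&(S>150))]:
    k,st=comp(m,c,60); ys,xs=np.nonzero(k)
    P=np.array([toz(p,a,.022)[:2] for a in zip(xs,ys)],np.float32)*1000
    r=cv2.minAreaRect(P); print(n,st,r,cv2.boxPoints(r).round(0).tolist())
big=cv2.resize(img[150:330,60:460],None,fx=2,fy=2,interpolation=cv2.INTER_CUBIC)
cv2.imwrite("pics/topz.png",cv2.cvtColor(big,cv2.COLOR_RGB2BGR))
E
```

```text
[  2 242  98] [  0   4 128] [30 21 12] [ 23   9 119] [113  47  86] [ 24  10 122]
red [226 195   1   2   2] mean 226.0 195.5 circ 226.0 195.5 0.5 [0.6584 0.0809 0.06  ] [0.6584 0.0809 0.06  ]
none
black [295 199  17  19 256] mean 303.2 208.1 circ 303.2 208.0 9.2 [ 0.6282 -0.0602  0.084 ] [ 0.6283 -0.0603  0.084 ]
blue [ 385  224   53   83 1245] ((520.7645263671875, -274.3284912109375), (152.77195739746094, 84.46343231201172), 4.358400344848633) [[441.0, -238.0], [448.0, -322.0], [600.0, -311.0], [594.0, -226.0]]
yellow [  88  227   75   91 1163] ((521.8776245117188, 275.45050048828125), (82.01936340332031, 153.72723388671875), 64.64664459228516) [[435.0, 271.0], [574.0, 205.0], [609.0, 280.0], [470.0, 345.0]]
```

View pics/topz.png

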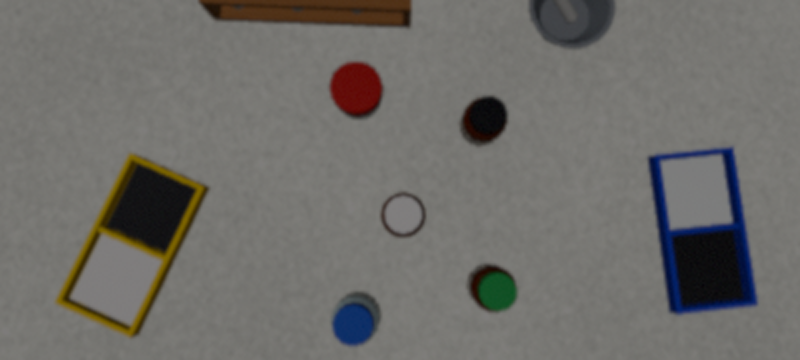

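```bash
cat >> h.py <<'E'
from scipy.spatial.transform import Rotation as R
def axes():
    s=manip.get_state(); q=s["ee_rot"]; return np.array(s["position"]),R.from_quat([q[1],q[2],q[3],q[0]]).as_matrix(),s
def plan(*goals,base=None):
    """goals: (x,y,ztcp,jaw_deg) -> shift in tool frame mm, turn deg"""
    P,M,s=axes()
    ja=np.degrees(np.arctan2(M[1,1],M[0,1]))
    print("t",round(s["clock"],2),"P",P.round(4),"xaxis",M[:,0].round(3),"jaw",round(ja,1),"w",round(s["width"],4),"F",np.round(s["contact_force"],1))
    for g in goals:
        d=M.T@(np.array(g[:3])-P)*1000
        dj=(g[3]-ja+90)%180-90
        # +turn about tool x(down) => jaw angle decreases
        print(g,"shift",d.round(1).tolist(),"turn",round(-dj if M[2,0]<0 else dj,1))
E
python3 - <<'E'
from h import *
p=manip.get_image("top"); hsv=cv2.cvtColor(p["image"],cv2.COLOR_RGB2HSV)
H,S,V=[hsv[...,i].astype(int) for i in range(3)]
print("white",toz(p,(261.3,256.8),.084))
m=((H<8)|(H>172))&(S>180)&(V>60); m[:,:220]=0;m[:,256:]=0;m[:180]=0;m[:][212:]=0
ys,xs=np.nonzero(m); print("red",xs.min(),xs.max(),ys.min(),ys.max(),toz(p,(xs.mean(),ys.mean()),.06))
# model overlay of trays
img=p["image"].copy(); img=cv2.resize(img,None,fx=4,fy=4,interpolation=cv2.INTER_CUBIC)
trays={"b":((.521,-.278),184.36),"y":((.522,.278),-25.4)}
for (c,a) in trays.values():
    u=np.array([np.cos(np.radians(a)),np.sin(np.radians(a))]); v=np.array([-u[1],u[0]])
    for s in (1,-1):
        cc=np.array(c)+s*.0375*u; print("comp",s,cc.round(4))
        pts=[proj(p,[*(cc+.035*i*u+.035*j*v),.022]) for i,j in((1,1),(1,-1),(-1,-1),(-1,1))]
        pts=np.int32((np.array(pts)+.5)*4-.5); cv2.polylines(img,[pts],True,(0,255,0) if s>0 else (255,0,255),1)
o=np.hstack([img[860:1300,330:730],img[860:1300,1500:1800]]); cv2.imwrite("pics/tr.png",cv2.cvtColor(o,cv2.COLOR_RGB2BGR))
plan((.449,.063,.2,64.6),(.449,.063,.055,64.6))
E
```

```text
white [0.54261155 0.01758958 0.084     ]
red 226 249 182 206 [0.66112984 0.05907674 0.06      ]
comp 1 [ 0.4836 -0.2809]
comp -1 [ 0.5584 -0.2751]
comp 1 [0.5559 0.2619]
comp -1 [0.4881 0.2941]
t 1.15 P [0.184  0.5448 0.2313] xaxis [ 0.  0. -1.] jaw 71.3 w 0.0852 F [-0.9 -0.3  0.4]
(0.449, 0.063, 0.2, 64.6) shift [31.3, -371.7, 405.2] turn 6.7
(0.449, 0.063, 0.055, 64.6) shift [176.3, -371.7, 405.2] turn 6.7
```

View pics/tr.png

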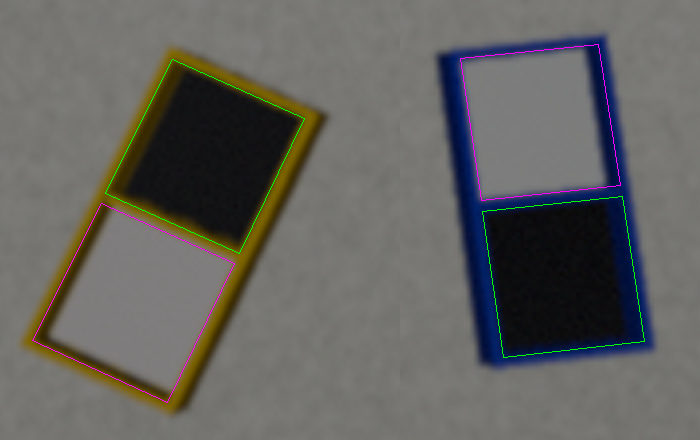

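The model fits both trays' rims to within a couple of mm. Moving to the clear bottle.

{"fn": "step_arm", "kwargs": {"targets": [[[1, -12, 13], 0], [[4, -38, 41], 1], [[7, -70, 76], 2], [[9, -102, 111], 3], [[12, -134, 146], 4], [[15, -166, 181], 5], [[18, -198, 216], 6], [[21, -230, 251], 6.7], [[24, -262, 286], 6.7], [[26, -294, 321], 6.7], [[28, -326, 356], 6.7], [[30, -350, 382], 6.7], [[31, -366, 399], 6.7], [[31, -372, 405], 6.7], [[31, -372, 405], 6.7], [[31, -372, 405], 6.7]], "grip": 0, "grip_force": 40}}

```text
clock: 2.75
position: [0.4478, 0.0633, 0.2003]
ee_rot: [0.69, 0.155, 0.69, -0.155]
contact_force: [0.1, -0.0, 0.0]
width: 0.0852
```

```bash
python3 - <<'E'
from h import *
plan((.449,.063,.054,64.6))
p=manip.get_image("wrist"); save(p,"w1")
print([ (r["xyz"],r["confidence"]) for r in manip.search_frame(p,"bottle_clear")])
hsv=cv2.cvtColor(p["image"],cv2.COLOR_RGB2HSV);print(proj(p,[.449,.063,.084]),proj(p,[.5426,.0176,.084]))
E
```

```text
t 2.75 P [0.4478 0.0633 0.2003] xaxis [-0.001  0.001 -1.   ] jaw 64.6 w 0.0852 F [ 0.1 -0.   0. ]
(0.449, 0.063, 0.054, 64.6) shift [146.3, 0.2, 1.4] turn 0.0
[([0.4389, 0.0648, 0.0872], 0.61)]
(np.float64(281.24915784832905), np.float64(208.24156011927028)) (np.float64(280.3140562149154), np.float64(304.6939144078086))
```

View pics/w1.png

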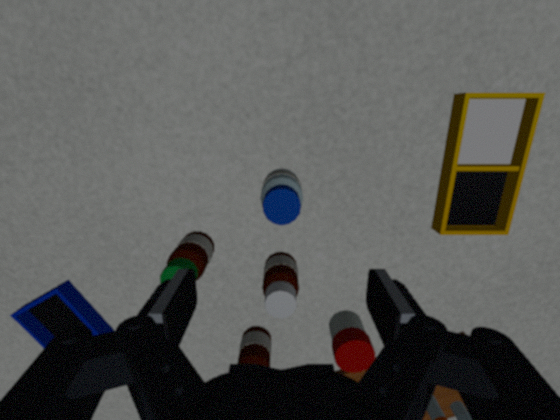

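The wrist view shows the blue cap at (282,204), within about 3 mm of the prediction, centred between the fingers. I'll descend.

{"fn": "step_arm", "kwargs": {"targets": [[[15, 0, 0], 0], [[45, 0, 0], 0], [[80, 0, 0], 0], [[110, 0, 0], 0], [[130, 0, 0], 0], [[142, 0, 0], 0], [[146, 0, 0], 0], [[146, 0, 0], 0], [[146, 0, 0], 0]]}}

```text
clock: 3.75
position: [0.4492, 0.0632, 0.055]
ee_rot: [0.69, 0.155, 0.689, -0.155]
contact_force: [0.1, -0.2, -0.1]
width: 0.0853
```

{"fn": "step_arm", "kwargs": {"targets": [[[0, 0, 0], 0], [[0, 0, 0], 0], [[0, 0, 0], 0], [[0, 0, 0], 0], [[0, 0, 0], 0], [[0, 0, 0], 0], [[0, 0, 0], 0], [[0, 0, 0], 0], [[0, 0, 0], 0], [[0, 0, 0], 0]], "grip": 1, "grip_force": 40}}

```text
clock: 4.75
position: [0.4491, 0.0629, 0.0549]
ee_rot: [0.69, 0.156, 0.69, -0.155]
contact_force: [-2.0, 1.1, 6.1]
width: 0.0367
```

```bash
python3 - <<'E'
from h import *
plan((.4881,.2941,.18,64.6),(.4881,.2941,.06,64.6))
p=manip.get_image("wrist"); save(p,"w2")
E
```

```text
t 4.75 P [0.4491 0.0629 0.0549] xaxis [ 0.001  0.    -1.   ] jaw 64.6 w 0.0367 F [-2.   1.1  6.1]
(0.4881, 0.2941, 0.18, 64.6) shift [-125.0, 225.7, -63.8] turn 0.0
(0.4881, 0.2941, 0.06, 64.6) shift [-5.0, 225.6, -63.9] turn 0.0
```

View pics/w2.png

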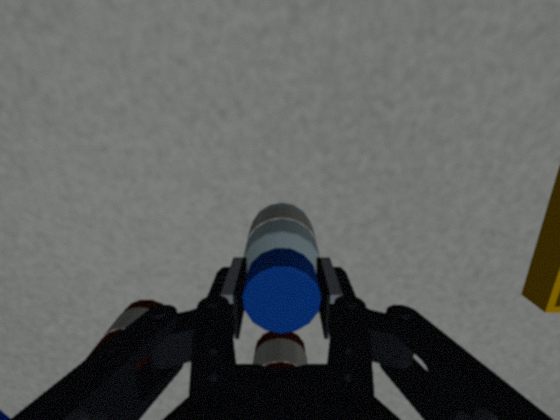

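Gripped (36.7 mm opening, matching the cap). Now I'll lift and carry it to the yellow tray's white compartment.

{"fn": "step_arm", "kwargs": {"targets": [[[-8, 0, 0], 0], [[-25, 0, 0], 0], [[-45, 0, 0], 0], [[-62, 3, -1], 0], [[-75, 12, -4], 0], [[-80, 30, -9], 0], [[-80, 55, -16], 0], [[-80, 82, -23], 0], [[-80, 109, -31], 0], [[-80, 136, -38], 0], [[-80, 163, -46], 0], [[-80, 188, -53], 0], [[-80, 208, -59], 0], [[-80, 220, -62], 0], [[-80, 225, -64], 0], [[-80, 226, -64], 0], [[-80, 226, -64], 0], [[-80, 226, -64], 0]]}}

```text
clock: 6.6
position: [0.4875, 0.2934, 0.1343]
ee_rot: [0.69, 0.155, 0.69, -0.156]
contact_force: [0.1, -0.2, -1.3]
width: 0.0368
```

```bash
python3 - <<'E'
from h import *
plan((.4881,.2941,.06,64.6))
p=manip.get_image("wrist"); save(p,"w3")
p=manip.get_image("top"); save(p,"t3")
E
```

```text
t 6.6 P [0.4875 0.2934 0.1343] xaxis [-0.    -0.001 -1.   ] jaw 64.6 w 0.0368 F [ 0.1 -0.2 -1.3]
(0.4881, 0.2941, 0.06, 64.6) shift [74.3, 0.9, 0.3] turn -0.0
```

View pics/w3.png

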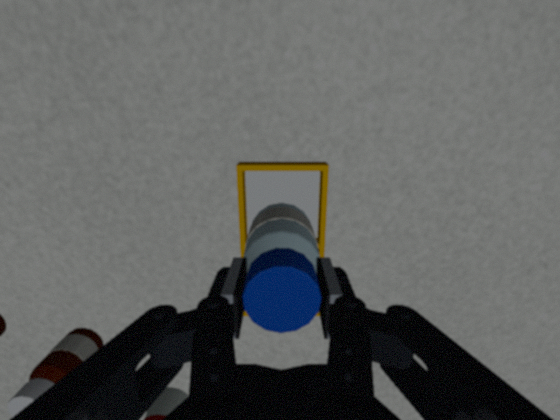

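View pics/t3.png

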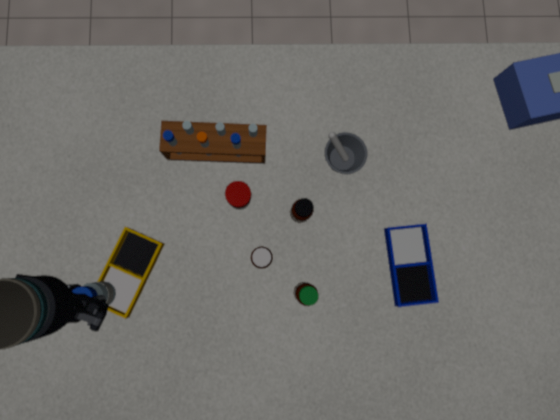

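The wrist view shows the bottle centred across the tray (columns 240–325) over the white compartment. I'll lower it gently.

{"fn": "step_arm", "kwargs": {"targets": [[[8, 0, 0], 0], [[22, 0, 0], 0], [[38, 0, 0], 0], [[52, 0, 0], 0], [[62, 0, 0], 0], [[68, 0, 0], 0], [[71, 0, 0], 0], [[73, 0, 0], 0], [[74, 0, 0], 0], [[75, 0, 0], 0], [[75, 0, 0], 0], [[75, 0, 0], 0]]}}

```text
clock: 7.9
position: [0.4881, 0.2945, 0.06]
ee_rot: [0.69, 0.155, 0.689, -0.155]
contact_force: [-0.6, -1.1, 1.4]
width: 0.0368
```

```bash
python3 - <<'E'
from h import *
plan((.4881,.2941,.06,64.6))
p=manip.get_image("wrist"); save(p,"w4")
E
```

```text
t 7.9 P [0.4881 0.2945 0.06  ] xaxis [ 0.001  0.    -1.   ] jaw 64.6 w 0.0368 F [-0.6 -1.1  1.4]
(0.4881, 0.2941, 0.06, 64.6) shift [-0.0, -0.3, 0.2] turn 0.0
```

View pics/w4.png

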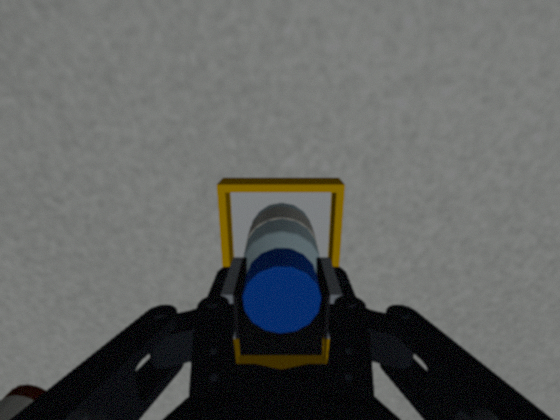

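Contact confirmed (Fz went from −1.3 to +1.4). Releasing and rising.

{"fn": "step_arm", "kwargs": {"targets": [[[0, 0, 0], 0], [[0, 0, 0], 0], [[0, 0, 0], 0], [[0, 0, 0], 0], [[0, 0, 0], 0], [[0, 0, 0], 0], [[0, 0, 0], 0], [[-10, 0, 0], 0], [[-30, 0, 0], 0], [[-60, 0, 0], 0], [[-90, 0, 0], 0], [[-110, 0, 0], 0], [[-120, 0, 0], 0], [[-120, 0, 0], 0]], "grip": 0}}

```text
clock: 9.35
position: [0.4885, 0.2948, 0.1812]
ee_rot: [0.691, 0.156, 0.689, -0.154]
contact_force: [-0.3, 0.3, -0.8]
width: 0.0854
```

```bash
python3 - <<'E'
from h import *
plan((.473,-.063,.18,64.6))
p=manip.get_image("wrist"); save(p,"w5")
E
```

```text
t 9.35 P [0.4885 0.2948 0.1812] xaxis [ 0.003  0.002 -1.   ] jaw 64.6 w 0.0854 F [-0.3  0.3 -0.8]
(0.473, -0.063, 0.18, 64.6) shift [0.6, -329.9, 139.2] turn 0.0
```

View pics/w5.png

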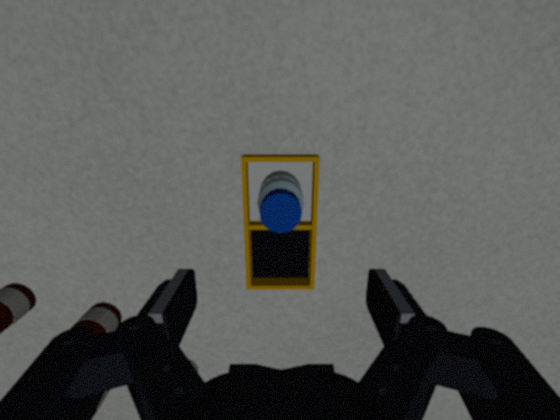

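Clear bottle is upright and centred in the white compartment. Next, the green one.

{"fn": "step_arm", "kwargs": {"targets": [[[0, -9, 4], 0], [[0, -28, 12], 0], [[0, -55, 23], 0], [[0, -90, 38], 0], [[0, -125, 53], 0], [[0, -160, 68], 0], [[0, -195, 82], 0], [[0, -230, 97], 0], [[0, -265, 112], 0], [[0, -293, 124], 0], [[0, -313, 132], 0], [[0, -325, 137], 0], [[0, -330, 139], 0], [[0, -330, 139], 0], [[0, -330, 139], 0]]}}

```text
clock: 10.9
position: [0.4717, -0.0626, 0.179]
ee_rot: [0.69, 0.155, 0.69, -0.155]
contact_force: [0.2, -0.1, -0.2]
width: 0.0853
```

```bash
python3 - <<'E'
from h import *
plan((.473,-.063,.054,64.6))
p=manip.get_image("wrist"); save(p,"w6"); print(proj(p,[.473,-.063,.084]))
E
```

```text
t 10.9 P [ 0.4717 -0.0626  0.179 ] xaxis [-0.001  0.001 -1.   ] jaw 64.7 w 0.0853 F [ 0.2 -0.1 -0.2]
(0.473, -0.063, 0.054, 64.6) shift [125.0, 0.1, 1.5] turn 0.1
(np.float64(281.22267866013937), np.float64(215.93781154727986))
```

View pics/w6.png

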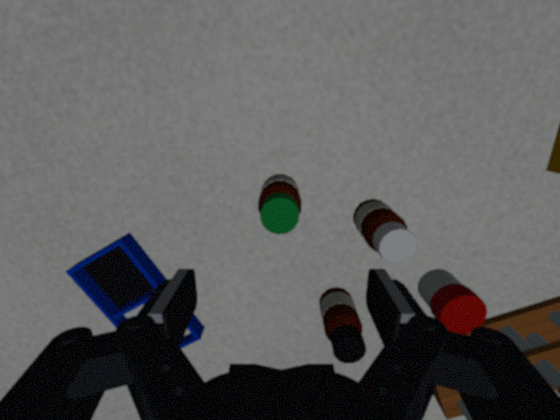

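Green cap at (279,213), predicted (281,216), so it's aligned. Descending and gripping.

{"fn": "step_arm", "kwargs": {"targets": [[[12, 0, 0], 0], [[38, 0, 0], 0], [[68, 0, 0], 0], [[95, 0, 0], 0], [[113, 0, 0], 0], [[122, 0, 0], 0], [[125, 0, 0], 0], [[125, 0, 0], 0], [[125, 0, 0], 0]]}}

```text
clock: 11.85
position: [0.4727, -0.0634, 0.055]
ee_rot: [0.691, 0.155, 0.689, -0.155]
contact_force: [-0.5, -0.4, 0.9]
width: 0.0852
```

{"fn": "step_arm", "kwargs": {"targets": [[[0, 0, 0], 0], [[0, 0, 0], 0], [[0, 0, 0], 0], [[0, 0, 0], 0], [[0, 0, 0], 0], [[0, 0, 0], 0], [[0, 0, 0], 0], [[0, 0, 0], 0], [[0, 0, 0], 0], [[0, 0, 0], 0]], "grip": 1, "grip_force": 40}}

```text
clock: 12.85
position: [0.4719, -0.0642, 0.0551]
ee_rot: [0.69, 0.154, 0.69, -0.156]
contact_force: [-2.0, -2.1, 6.6]
width: 0.0345
```

```bash
python3 - <<'E'
from h import *
plan((.5559,.2619,.2,64.6),(.5559,.2619,.06,64.6))
E
```

```text
t 12.85 P [ 0.4719 -0.0642  0.0551] xaxis [ 0.    -0.002 -1.   ] jaw 64.7 w 0.0345 F [-2.  -2.1  6.6]
(0.5559, 0.2619, 0.2, 64.6) shift [-145.4, 330.5, -63.4] turn 0.1
(0.5559, 0.2619, 0.06, 64.6) shift [-5.4, 330.7, -63.5] turn 0.1
```

{"fn": "step_arm", "kwargs": {"targets": [[[-8, 0, 0], 0], [[-25, 0, 0], 0], [[-48, 0, 0], 0], [[-73, 0, 0], 0], [[-98, 0, 0], 0], [[-120, 0, 0], 0], [[-135, 5, -1], 0], [[-143, 16, -3], 0], [[-145, 36, -7], 0], [[-145, 62, -12], 0], [[-145, 92, -18], 0], [[-145, 122, -23], 0], [[-145, 152, -29], 0], [[-145, 182, -35], 0], [[-145, 212, -41], 0], [[-145, 242, -46], 0], [[-145, 270, -52], 0], [[-145, 295, -56], 0], [[-145, 313, -60], 0], [[-145, 324, -62], 0]]}}

```text
clock: 14.85
position: [0.5543, 0.2577, 0.1987]
ee_rot: [0.69, 0.155, 0.69, -0.155]
contact_force: [-0.0, -0.2, -0.3]
width: 0.0344
```

{"fn": "step_arm", "kwargs": {"targets": [[[0, 4, -1], 0], [[0, 6, -1], 0], [[0, 6, -1], 0], [[0, 6, -1], 0]]}}

```text
clock: 15.25
position: [0.5562, 0.2609, 0.1994]
ee_rot: [0.69, 0.155, 0.69, -0.156]
contact_force: [0.4, -0.0, -1.0]
width: 0.034
```

```bash
python3 - <<'E'
from h import *
plan((.5559,.2619,.06,64.6))
p=manip.get_image("wrist"); save(p,"w7")
E
```

```text
t 15.25 P [0.5562 0.2609 0.1994] xaxis [-0. -0. -1.] jaw 64.6 w 0.034 F [ 0.4 -0.  -1. ]
(0.5559, 0.2619, 0.06, 64.6) shift [139.4, 0.8, -0.7] turn -0.0
```

View pics/w7.png

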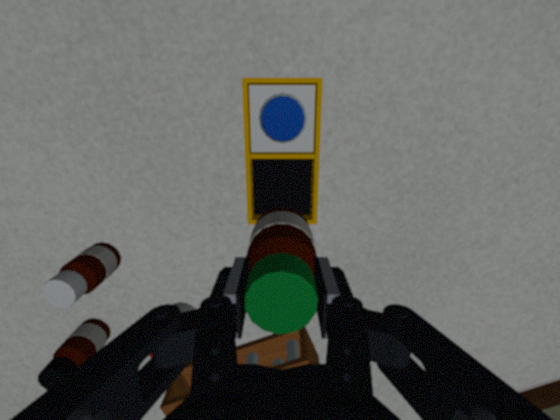

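{"fn": "step_arm", "kwargs": {"targets": [[[8, 0, 0], 0], [[25, 0, 0], 0], [[48, 0, 0], 0], [[73, 0, 0], 0], [[95, 0, 0], 0], [[112, 0, 0], 0], [[124, 0, 0], 0], [[132, 0, 0], 0], [[136, 0, 0], 0], [[138, 0, 0], 0], [[139, 0, 0], 0], [[140, 0, 0], 0], [[140, 0, 0], 0], [[140, 0, 0], 0]]}}

```text
clock: 16.7
position: [0.5571, 0.262, 0.0602]
ee_rot: [0.691, 0.156, 0.689, -0.155]
contact_force: [0.5, -0.7, 2.9]
width: 0.0345
```

```bash
python3 - <<'E'
from h import *
plan((.5559,.2619,.06,64.6))
p=manip.get_image("wrist"); save(p,"w8")
E
```

```text
t 16.7 P [0.5571 0.262  0.0602] xaxis [ 0.002  0.001 -1.   ] jaw 64.6 w 0.0345 F [ 0.5 -0.7  2.9]
(0.5559, 0.2619, 0.06, 64.6) shift [0.2, -0.6, -1.1] turn 0.0
```

View pics/w8.png

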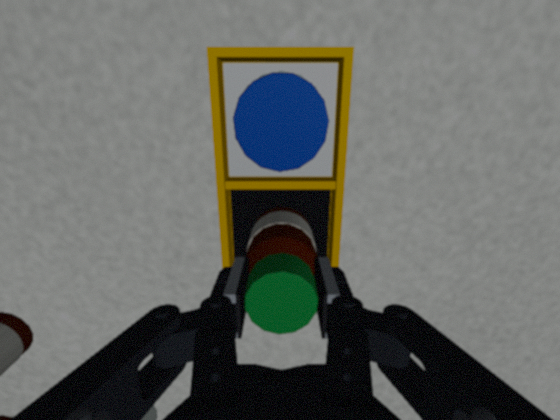

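On the floor (Fz +2.9) and centred. Release and rise.

{"fn": "step_arm", "kwargs": {"targets": [[[0, 0, 0], 0], [[0, 0, 0], 0], [[0, 0, 0], 0], [[0, 0, 0], 0], [[0, 0, 0], 0], [[0, 0, 0], 0], [[0, 0, 0], 0], [[-10, 0, 0], 0], [[-30, 0, 0], 0], [[-60, 0, 0], 0], [[-90, 0, 0], 0], [[-110, 0, 0], 0], [[-120, 0, 0], 0], [[-120, 0, 0], 0]], "grip": 0}}

```text
clock: 18.15
position: [0.5572, 0.2621, 0.1813]
ee_rot: [0.691, 0.156, 0.689, -0.155]
contact_force: [-0.4, -0.6, 0.2]
width: 0.0854
```

```bash
python3 - <<'E'
from h import *
plan((.6605,.059,.18,94))
p=manip.get_image("wrist"); save(p,"w9")
p=manip.get_image("top"); save(p,"t9")
E
```

```text
t 18.15 P [0.5572 0.2621 0.1813] xaxis [ 0.004  0.001 -1.   ] jaw 64.6 w 0.0854 F [-0.4 -0.6  0.2]
(0.6605, 0.059, 0.18, 94) shift [1.4, -139.3, 180.3] turn -29.4
```

View pics/w9.png

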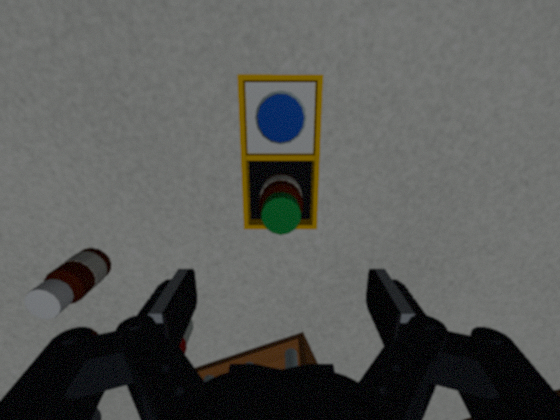

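View pics/t9.png

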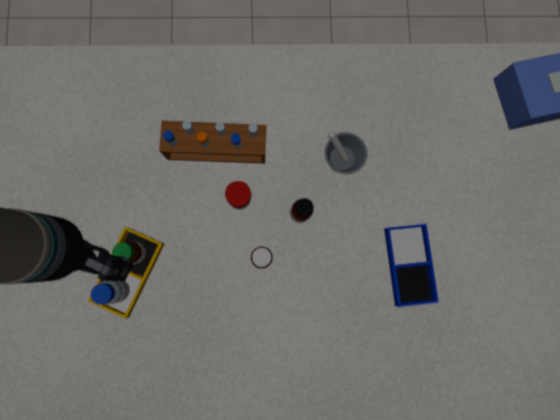

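{"fn": "step_arm", "kwargs": {"targets": [[[0, -6, 8], -1], [[0, -18, 24], -4], [[0, -34, 44], -8], [[0, -52, 67], -12], [[0, -70, 91], -16], [[0, -88, 114], -20], [[0, -106, 137], -24], [[0, -122, 158], -27], [[0, -133, 172], -29], [[0, -138, 179], -29.4], [[0, -139, 180], -29.4], [[0, -139, 180], -29.4], [[0, -139, 180], -29.4]]}}

```text
clock: 19.55
position: [0.6588, 0.0601, 0.179]
ee_rot: [0.706, -0.025, 0.707, 0.025]
contact_force: [0.1, 0.8, 0.4]
width: 0.0854
```

```bash
python3 - <<'E'
from h import *
plan((.6605,.059,.030,94))
p=manip.get_image("wrist"); save(p,"w10"); print(proj(p,[.6605,.059,.06]))
print([(r["xyz"],r["confidence"]) for r in manip.search_frame(p,"pot_red")])
E
```

```text
t 19.55 P [0.6588 0.0601 0.179 ] xaxis [-0.001  0.001 -1.   ] jaw 94.1 w 0.0854 F [0.1 0.8 0.4]
(0.6605, 0.059, 0.03, 94) shift [149.0, -1.3, 1.7] turn 0.1
(np.float64(279.5732432818899), np.float64(207.70250548866915))
[([0.6578, 0.0599, 0.0628], 0.95)]
```

View pics/w10.png

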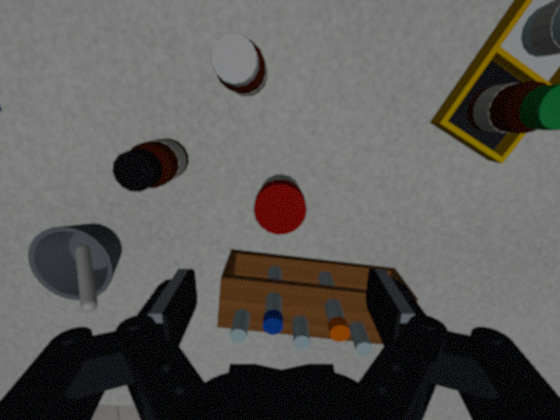

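Red lid (280,206) as predicted. Rack clearance about 2 cm. Descend and grip.

{"fn": "step_arm", "kwargs": {"targets": [[[12, 0, 0], 0], [[38, 0, 0], 0], [[68, 0, 0], 0], [[98, -1, 0], 0], [[122, -1, 0], 0], [[138, -1, 0], 0], [[144, -1, 0], 0], [[146, -1, 0], 0], [[146, -1, 0], 0], [[146, -1, 0], 0]]}}

```text
clock: 20.65
position: [0.6603, 0.0582, 0.0344]
ee_rot: [0.707, -0.025, 0.706, 0.025]
contact_force: [0.3, 0.3, -0.5]
width: 0.0855
```

{"fn": "step_arm", "kwargs": {"targets": [[[0, 0, 0], 0], [[0, 0, 0], 0], [[0, 0, 0], 0], [[0, 0, 0], 0], [[0, 0, 0], 0], [[0, 0, 0], 0], [[0, 0, 0], 0], [[0, 0, 0], 0]], "grip": 1, "grip_force": 40}}

```text
clock: 21.45
position: [0.6602, 0.0581, 0.0342]
ee_rot: [0.707, -0.025, 0.706, 0.025]
contact_force: [0.2, 0.0, 5.5]
width: 0.0489
```

```bash
python3 - <<'E'
from h import *
plan((.5584,-.2751,.18,94.4),(.5584,-.2751,.038,94.4))
p=manip.get_image("top"); save(p,"t11")
E
```

```text
t 21.45 P [0.6602 0.0581 0.0342] xaxis [ 0.002  0.    -1.   ] jaw 94.0 w 0.0489 F [0.2 0.  5.5]
(0.5584, -0.2751, 0.18, 94.4) shift [-146.0, -325.2, -124.7] turn -0.4
(0.5584, -0.2751, 0.038, 94.4) shift [-4.0, -325.2, -125.0] turn -0.4
```

View pics/t11.png

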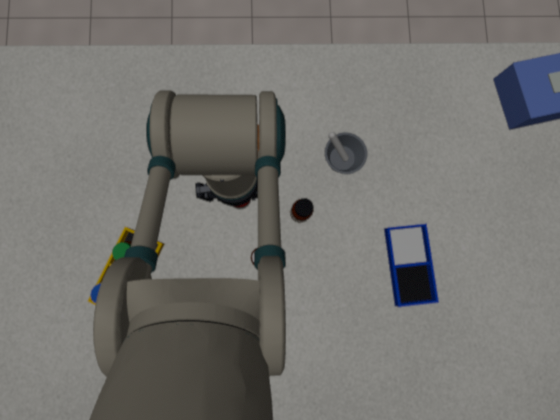

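{"fn": "step_arm", "kwargs": {"targets": [[[-8, 0, 0], 0], [[-25, 0, 0], 0], [[-48, 0, 0], 0], [[-73, 0, 0], 0], [[-98, 0, 0], 0], [[-118, 0, 0], 0], [[-130, -5, -2], 0], [[-136, -16, -6], 0], [[-136, -36, -14], 0], [[-136, -62, -24], 0], [[-136, -92, -35], 0], [[-136, -122, -47], 0], [[-136, -152, -58], 0], [[-136, -182, -70], 0], [[-136, -212, -81], 0], [[-136, -242, -93], 0], [[-136, -270, -104], 0], [[-136, -294, -113], 0], [[-136, -311, -120], 0], [[-136, -321, -123], 0]]}}

```text
clock: 23.5
position: [0.5579, -0.2723, 0.1684]
ee_rot: [0.706, -0.024, 0.707, 0.025]
contact_force: [-0.1, 0.8, -1.3]
width: 0.0488
```

{"fn": "step_arm", "kwargs": {"targets": [[[0, -3, -1], 0], [[0, -4, -2], 0], [[0, -4, -2], 0], [[0, -4, -2], 0]]}}

```text
clock: 23.9
position: [0.558, -0.2739, 0.1693]
ee_rot: [0.707, -0.025, 0.707, 0.025]
contact_force: [-0.6, 0.6, -0.7]
width: 0.0483
```

```bash
python3 - <<'E'
from h import *
plan((.5584,-.2751,.0385,94.4))
p=manip.get_image("wrist"); save(p,"w12")
E
```

```text
t 23.9 P [ 0.558  -0.2739  0.1693] xaxis [ 0.  0. -1.] jaw 94.1 w 0.0483 F [-0.6  0.6 -0.7]
(0.5584, -0.2751, 0.0385, 94.4) shift [130.8, -1.3, 0.3] turn -0.3
```

View pics/w12.png

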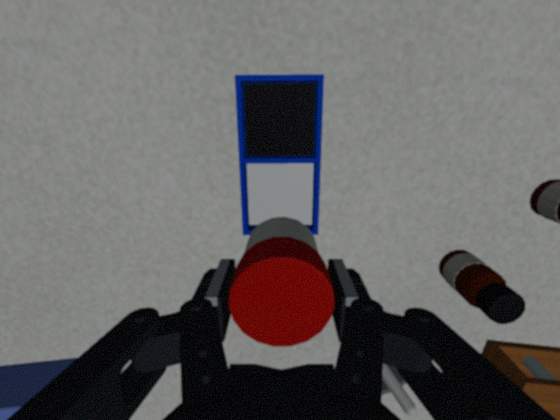

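{"fn": "step_arm", "kwargs": {"targets": [[[8, 0, 0], 0], [[25, 0, 0], 0], [[48, 0, 0], 0], [[72, -1, 0], 0], [[92, -1, 0], 0], [[107, -1, 0], 0], [[117, -1, 0], 0], [[124, -1, 0], 0], [[128, -1, 0], 0], [[130, -1, 0], 0], [[131, -1, 0], 0], [[131, -1, 0], 0], [[131, -1, 0], 0]]}}

```text
clock: 25.25
position: [0.558, -0.276, 0.0392]
ee_rot: [0.707, -0.025, 0.706, 0.025]
contact_force: [-0.5, 0.6, 4.9]
width: 0.0487
```

```bash
python3 - <<'E'
from h import *
plan((.5584,-.2751,.0385,94.4))
p=manip.get_image("wrist"); save(p,"w13")
E
```

```text
t 25.25 P [ 0.558  -0.276   0.0392] xaxis [ 0.001 -0.    -1.   ] jaw 94.0 w 0.0487 F [-0.5  0.6  4.9]
(0.5584, -0.2751, 0.0385, 94.4) shift [0.7, 0.9, 0.4] turn -0.4
```

View pics/w13.png

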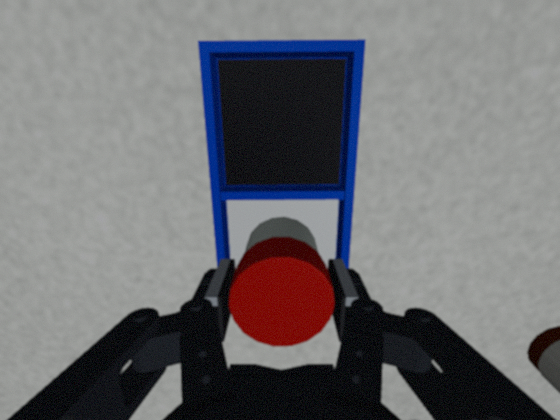

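Pot is on the floor, centred across. Releasing.

{"fn": "step_arm", "kwargs": {"targets": [[[0, 0, 0], 0], [[0, 0, 0], 0], [[0, 0, 0], 0], [[0, 0, 0], 0], [[0, 0, 0], 0], [[0, 0, 0], 0], [[0, 0, 0], 0], [[-10, 0, 0], 0], [[-30, 0, 0], 0], [[-60, 0, 0], 0], [[-95, 0, 0], 0], [[-125, 0, 0], 0], [[-140, 0, 0], 0], [[-140, 0, 0], 0]], "grip": 0}}

```text
clock: 26.7
position: [0.5594, -0.2769, 0.1821]
ee_rot: [0.709, -0.026, 0.705, 0.023]
contact_force: [0.4, 0.1, -1.0]
width: 0.0854
```

```bash
python3 - <<'E'
from h import *
plan((.541,.0175,.18,94.2))
p=manip.get_image("wrist"); save(p,"w14")
E
```

```text
t 26.7 P [ 0.5594 -0.2769  0.1821] xaxis [ 0.006 -0.004 -1.   ] jaw 94.0 w 0.0854 F [ 0.4  0.1 -1. ]
(0.541, 0.0175, 0.18, 94.2) shift [0.9, 294.9, 2.4] turn -0.2
```

View pics/w14.png

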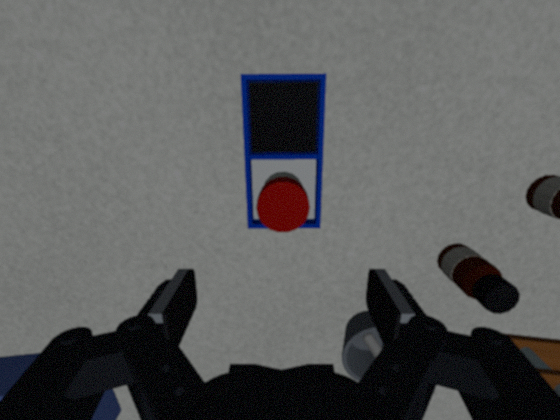

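Pot stands centred in the white compartment. On to the white-capped bottle.

{"fn": "step_arm", "kwargs": {"targets": [[[0, 10, 0], 0], [[0, 30, 0], 0], [[0, 58, 0], 0], [[0, 93, 1], 0], [[0, 128, 1], 0], [[0, 163, 1], 0], [[0, 198, 2], 0], [[0, 230, 2], 0], [[0, 258, 2], 0], [[0, 279, 2], 0], [[0, 291, 2], 0], [[0, 295, 2], 0], [[0, 295, 2], 0], [[0, 295, 2], 0]]}}

```text
clock: 28.15
position: [0.539, 0.0179, 0.1781]
ee_rot: [0.707, -0.025, 0.707, 0.025]
contact_force: [-0.2, -0.1, 0.1]
width: 0.0854
```

```bash
python3 - <<'E'
from h import *
plan((.541,.0175,.054,94.2))
p=manip.get_image("wrist"); save(p,"w15"); print(proj(p,[.541,.0175,.084]))
E
```

```text
t 28.15 P [0.539  0.0179 0.1781] xaxis [-0. -0. -1.] jaw 94.0 w 0.0854 F [-0.2 -0.1  0.1]
(0.541, 0.0175, 0.054, 94.2) shift [124.1, -0.5, 2.0] turn -0.2
(np.float64(280.4079422012676), np.float64(216.90266723035316))
```

View pics/w15.png

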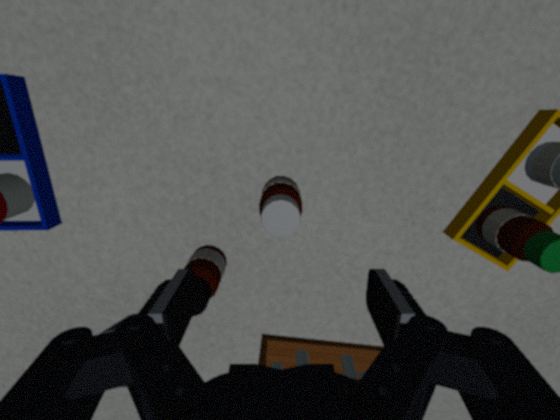

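{"fn": "step_arm", "kwargs": {"targets": [[[12, 0, 0], 0], [[38, 0, 1], 0], [[68, 0, 1], 0], [[95, 0, 1], 0], [[113, 0, 1], 0], [[121, 0, 1], 0], [[124, 0, 1], 0], [[124, 0, 1], 0], [[124, 0, 1], 0]]}}

```text
clock: 29.1
position: [0.5408, 0.0184, 0.0551]
ee_rot: [0.707, -0.025, 0.706, 0.025]
contact_force: [0.2, -0.3, 0.4]
width: 0.0855
```

{"fn": "step_arm", "kwargs": {"targets": [[[0, 0, 0], 0], [[0, 0, 0], 0], [[0, 0, 0], 0], [[0, 0, 0], 0], [[0, 0, 0], 0], [[0, 0, 0], 0], [[0, 0, 0], 0], [[0, 0, 0], 0], [[0, 0, 0], 0]], "grip": 1, "grip_force": 40}}

```text
clock: 30.0
position: [0.5405, 0.0176, 0.0552]
ee_rot: [0.707, -0.026, 0.706, 0.025]
contact_force: [-1.0, -3.8, 5.9]
width: 0.0347
```

```bash
python3 - <<'E'
from h import *
plan((.4836,-.2809,.06,94.2))
E
```

```text
t 30.0 P [0.5405 0.0176 0.0552] xaxis [ 0.001 -0.002 -1.   ] jaw 94.1 w 0.0347 F [-1.  -3.8  5.9]
(0.4836, -0.2809, 0.06, 94.2) shift [-4.3, -293.7, -78.0] turn -0.1
```

{"fn": "step_arm", "kwargs": {"targets": [[[-8, 0, 0], 0], [[-25, 0, 0], 0], [[-48, 0, 0], 0], [[-73, 0, 0], 0], [[-95, 0, 0], 0], [[-112, -4, -1], 0], [[-119, -14, -4], 0], [[-120, -32, -9], 0], [[-120, -58, -15], 0], [[-120, -88, -23], 0], [[-120, -118, -31], 0], [[-120, -148, -39], 0], [[-120, -178, -47], 0], [[-120, -208, -55], 0], [[-120, -236, -63], 0], [[-120, -261, -70], 0], [[-120, -280, -75], 0], [[-120, -291, -77], 0], [[-120, -294, -78], 0], [[-120, -294, -78], 0]]}}

```text
clock: 32.0
position: [0.4825, -0.2799, 0.1739]
ee_rot: [0.706, -0.024, 0.707, 0.025]
contact_force: [-0.1, 1.3, -2.0]
width: 0.0345
```

{"fn": "step_arm", "kwargs": {"targets": [[[0, 0, 0], 0], [[0, 0, 0], 0]]}}

```text
clock: 32.2
position: [0.483, -0.2792, 0.1743]
ee_rot: [0.707, -0.025, 0.707, 0.025]
contact_force: [0.6, -0.3, -2.4]
width: 0.0346
```

```bash
python3 - <<'E'
from h import *
plan((.4836,-.2809,.06,94.2))
p=manip.get_image("wrist"); save(p,"w16")
E
```

```text
t 32.2 P [ 0.483  -0.2792  0.1743] xaxis [-0.     0.001 -1.   ] jaw 94.1 w 0.0346 F [ 0.6 -0.3 -2.4]
(0.4836, -0.2809, 0.06, 94.2) shift [114.3, -1.9, 0.5] turn -0.1
```

View pics/w16.png

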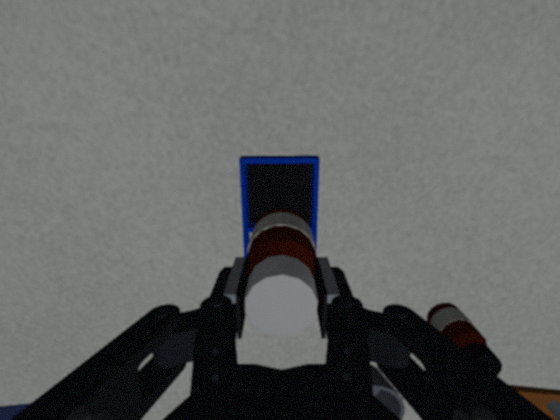

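{"fn": "step_arm", "kwargs": {"targets": [[[8, 0, 0], 0], [[25, -1, 0], 0], [[48, -1, 0], 0], [[70, -1, 0], 0], [[88, -1, 0], 0], [[100, -1, 0], 0], [[107, -1, 0], 0], [[111, -1, 0], 0], [[113, -1, 0], 0], [[114, -1, 0], 0], [[115, -1, 0], 0], [[115, -1, 0], 0], [[115, -1, 0], 0]]}}

```text
clock: 33.55
position: [0.4833, -0.2815, 0.0603]
ee_rot: [0.707, -0.025, 0.706, 0.025]
contact_force: [-0.9, 1.5, 5.3]
width: 0.0346
```

```bash
python3 - <<'E'
from h import *
plan((.4836,-.2809,.06,94.2))
p=manip.get_image("wrist"); save(p,"w17")
E
```

```text
t 33.55 P [ 0.4833 -0.2815  0.0603] xaxis [ 0.001 -0.001 -1.   ] jaw 94.0 w 0.0346 F [-0.9  1.5  5.3]
(0.4836, -0.2809, 0.06, 94.2) shift [0.3, 0.5, 0.3] turn -0.2
```

View pics/w17.png

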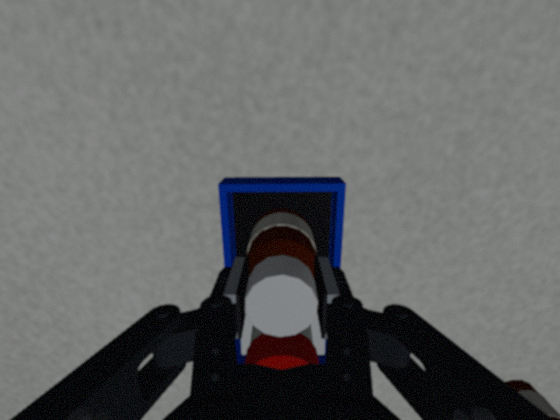

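On the floor (Fz +5.3) and centred. I'll release, rise, then back off toward mid-bench for a final view.

{"fn": "step_arm", "kwargs": {"targets": [[[0, 0, 0], 0], [[0, 0, 0], 0], [[0, 0, 0], 0], [[0, 0, 0], 0], [[0, 0, 0], 0], [[0, 0, 0], 0], [[0, 0, 0], 0], [[-10, 0, 0], 0], [[-30, 0, 0], 0], [[-60, 0, 0], 0], [[-95, 0, 0], 0], [[-130, 0, 0], 0], [[-150, 0, -10], 0], [[-155, 0, -40], 0], [[-155, 0, -80], 0], [[-155, 0, -115], 0], [[-155, 0, -130], 0], [[-155, 0, -130], 0], [[-155, 0, -130], 0]], "grip": 0}}

```text
clock: 35.5
position: [0.3542, -0.2908, 0.2149]
ee_rot: [0.707, -0.025, 0.706, 0.024]
contact_force: [0.5, -0.7, -1.2]
width: 0.0855
```

```bash
python3 - <<'E'
from h import *
plan()
p=manip.get_image("top"); save(p,"tf")
q=manip.get_image("scene"); save(q,"sf")
for (n,c,z) in [("clear",(.4881,.2941),.089),("green",(.5559,.2619),.089),("white",(.4836,-.2809),.089),("pot",(.5584,-.2751),.065)]: print(n,np.round(proj(p,[*c,z]),1),np.round(proj(q,[*c,z]),1))
for t in ["bottle_black","mortar","tube_rack"]:
    print(t,[r["xyz"] for r in manip.search_frame(p,t)[:1]],[r["xyz"] for r in manip.search_frame(q,t)[:1]])
big=cv2.resize(p["image"],None,fx=3,fy=3,interpolation=cv2.INTER_CUBIC)
o=np.hstack([big[650:980,230:560],big[650:980,1080:1410]]);cv2.imwrite("pics/tfz.png",cv2.cvtColor(o,cv2.COLOR_RGB2BGR))
E
```

```text
t 35.5 P [ 0.3542 -0.2908  0.2149] xaxis [ 0.002 -0.001 -1.   ] jaw 94.0 w 0.0855 F [ 0.5 -0.7 -1.2]
clear [100.8 293.1] [388.4 128.6]
green [120.9 252.8] [390.4 145.1]
white [430.7 285.8] [148.5 175.9]
pot [418.7 244.1] [158.8 204.7]
bottle_black [[0.6312, -0.0587, 0.0811]] [[0.6447, -0.0659, 0.054]]
mortar [] [[0.7392, -0.1451, 0.039]]
tube_rack [[0.7566, 0.1053, 0.0661]] [[0.783, 0.0953, 0.0624]]
```

View pics/tf.png

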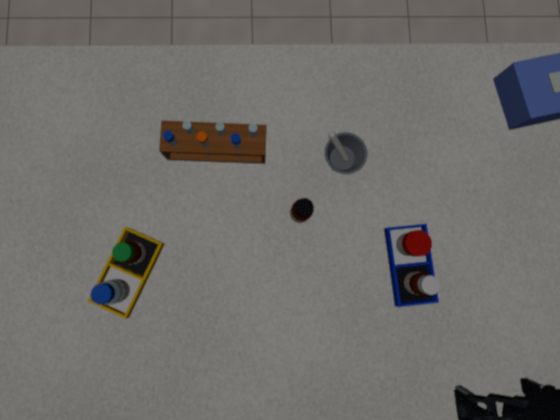

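View pics/tfz.png

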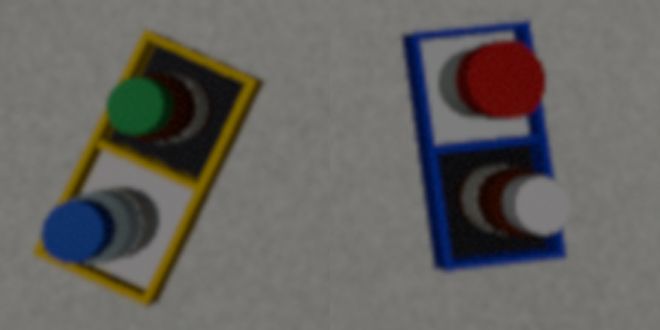

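View pics/sf.png

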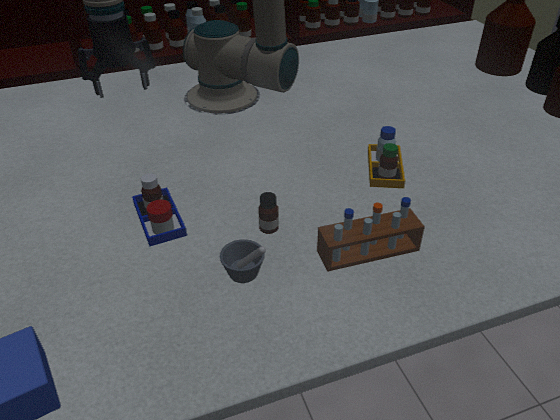

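Top view: caps at blue (103,293), green (122,252), white (429,285), red (417,243), each within about 2 px of the predicted compartment-centre positions. All stand upright, and the other items haven't moved.

```bash
python3 -c "
from rig import manip
print(manip.sign_off(), manip.get_state()['clock'])"
```

```text
the job is handed in; nothing more can be done
the job is handed in; nothing more can be done
```

Both kits are made up and the job is handed in, at about 36 s of the 115 s allowed. In the yellow tray, the clear bottle is in the white compartment and the green-capped bottle in the black one. In the blue tray, the red-lidded pot is in the white compartment and the white-capped bottle in the black one. I gripped each by its cap or lid at 40 N, lowered it until the wrist force showed contact with the floor, then released.

**Final checks:**
- In the last top and scene pictures all four stand upright and released. Their caps are within about 2 px (roughly 3 mm) of where a bottle centred in its compartment should appear.
- The black-capped bottle and the rack read within about 4 mm of their starting positions, and the arm is clear of everything.
- The network missed the mortar in the last top picture. It found it in the scene picture about 2 mm from where it was, and in the top picture it looks unmoved by eye.
- The network's first position for the clear bottle from the wrist camera was about 10 mm off my own measurement. The grasp fitted at my position, so I kept that one.

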